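# Re-lay a pump cassette and load it into its dock

### The job

Take the grey pump cassette out of the upright rack, lay it flat on the blue mat with its green handle rib on top, and let go of it there. Then pick it up again (the rib is the handle for this), set it down on the open front part of the pump dock's deck between the rails and let go, and finally push it fully home under the two lips against the stop. Do not disturb the beaker, the bottle or the white foam disc.

Things in the scene. Friction and masses are not known exactly. Their poses are not given: they have to be found in the camera images.
- cassette: Grey slab 130 (x) x 90 (y) x 24 (z) mm, about 0.35 kg, same turned half round about z. Origin: centre of the plain underside; +z is the rib side. At first it stands loose in the rack on a 130 mm edge, top edge 96 mm above the table, rib level towards the rack's -y. So stood on a flat surface it stays up alone; pushed near its top from the rib side it topples onto its plain face.
- rib_top (a point): Centre of the top of the cassette's green handle rib, 56 mm along the cassette's z from its origin; axes as the cassette's. The rib stands at the centre of the face: 60 long (x), 14 thick (y), 32 mm high. Beside it on the x axis, at x = -50 and +50, two yellow ports, 12 mm wide and 12 mm high.
- rack: Fixed steel rack with one open slot along its x. Origin: centre of the underside of its foot (170 x 90 x 6 mm), on the table. Slot floor 6 mm above the table, slot 27.6 mm wide (y), side walls 160 long, 6 thick, tops 36 mm above the table; end stops at x = -68 and +68, 18 mm above the table.
- mat: Blue mat fixed to the table, 240 x 240 mm, 3 mm thick. Origin at the centre of its underside, on the table.
- dock: Fixed pump dock; origin on the table, cassette goes in along +x. Grey deck 40 mm above the table, x = -110 to +90, front (-x) open. Rails along both sides 96 mm apart inside, straight to 12 mm, then flared out to 21 mm above the deck. Dark stop across, face at x = +90, 34 mm high. Behind it a white console, x = +102 to +202, 66 mm high (knob 76).
- lips (a point): Point midway between the two dark lips' front edges at their underside, x = +66 in the dock's frame, 28 mm above the deck; axes as the dock's. From here to the stop (24 mm) the lips, 6 mm thick, cover the deck more than 22 mm to either side: the cassette cannot be lowered there, it slides in under them lengthwise; rib and ports pass between.
- dock_home (a point): Point on the deck's top where the cassette's origin is when fully home (dock x = +25, y = 0; axes as the dock's): underside on the deck, 130 mm side along the dock's x, either way round, end against the stop. With its origin 31 to 65 mm in front (-x) of this point the cassette is clear of the lips and wholly or nearly so on the deck.
- beaker: Clear glass beaker, 68 mm wide, 90 mm high, standing loose beyond the mat. Origin at its foot. Leave alone.
- bottle: White bottle with a green cap, 90 mm wide, 210 mm high, standing loose at the far left. Origin at its foot. Leave alone.
- foam_disc: White foam disc, 120 mm wide, 50 mm high, lying loose at the far right. Origin at its foot. Leave alone.
There are look-alikes about, which are no part of the job. What is shaped like the cassette but orange is not meant.

How it is judged (in metres and radians):
On the way, in this order (a step that is already met when the one before it is completed fails the run):
1. the cassette lies flat on the mat, rib upward, let go of and at rest (x of cassette in the frame of mat between -0.12 and 0.12 m and y of cassette in the frame of mat between -0.12 and 0.12 m and z of cassette in the frame of mat between -0.003 and 0.01 m and angle between cassette's own z axis and vertical below 0.08 rad and contact force between the fingers and cassette below 0.1 N and linear speed of cassette below 0.02 m/s and angular speed of cassette below 0.1 rad/s), for 0.2 s.
2. the cassette lies flat on the deck between the rails, in front of its home by at least 15 mm, let go of and at rest (y of cassette in the frame of dock_home between -0.006 and 0.006 m and z of cassette in the frame of dock_home between -0.004 and 0.004 m and angle between cassette's own z axis and vertical below 0.05 rad and angle between the x axis of cassette and the x axis of dock, either way round below 0.06 rad and contact force between the fingers and cassette below 0.1 N and linear speed of cassette below 0.02 m/s and angular speed of cassette below 0.1 rad/s and x of cassette in the frame of dock_home between -0.075 and -0.015 m), for 0.2 s.
At the end, for the whole second after the job is handed in: The cassette lies flat on the dock's deck, rib upward, between the rails and fully home against the stop (origin within 5 mm of dock_home along the dock, 6 mm across, 4 mm in height; 130 mm side along the dock within 0.06 rad, either way round; tilt under 0.05 rad), at rest and let go of (y of cassette in the frame of dock_home between -0.006 and 0.006 m and z of cassette in the frame of dock_home between -0.004 and 0.004 m and angle between cassette's own z axis and vertical below 0.05 rad and angle between the x axis of cassette and the x axis of dock, either way round below 0.06 rad and contact force between the fingers and cassette below 0.1 N and linear speed of cassette below 0.02 m/s and angular speed of cassette below 0.1 rad/s and x of cassette in the frame of dock_home between -0.005 and 0.005 m); the robot touches nothing.
It fails at once if the beaker is moved by more than 20 mm (distance of beaker from where it was at the start of the episode above 0.02 m).
It fails at once if the bottle is moved by more than 20 mm (distance of bottle from where it was at the start of the episode above 0.02 m).
It fails at once if the foam disc is moved by more than 20 mm (distance of foam_disc from where it was at the start of the episode above 0.02 m).
It also fails if it takes over 72 s, if anything falls off the work surface, if the arm or the gripper's body presses on something with over 40 N, if the wrist force passes 120 N, or if a joint passes its speed limit or range.

### The arm

A 6-joint arm with a two-finger parallel gripper is mounted at the origin on the work surface. World frame = base frame: x ahead of the robot, y to its left, z up, the work surface at z = 0. Lengths are in mm, angles in rad, forces in N, time in s.
With the tool pointing down it reaches from about 300 to 1000 mm from the base axis. Payload 5.1 kg.
Tool frame: the origin (TCP) lies on the centre line of the jaws, within the pads' length; the fingertips stand ahead of it and the grasp point (between the pads) is the TCP (manip.finger_overhang is the z of the fingertips in the tool frame, in mm); z points along the fingers, x is the direction in which the jaws open and shut, and the axes are right-handed (so a half turn about z gives the same grasp; the last joint's range is limited). The gripper opens to 95 mm and grips with 3 to 60 N. Pads are 20 mm wide; open, the fingers measure 119 mm over their backs; the gripper's body (75 mm by 180 mm) begins 59 mm behind the grasp point.
Start: joints at [-0.083, 0.124, 1.65, -0, 1.367, -0.083], TCP at [649.988, -0.028, 233.656] pointing down, gripper open.
Joint ranges: [-2.61, 2.61], [-1.02, 2.33], [0.03, 2.71], [-1.35, 4.49], [0.32, 2.68], [-2.91, 2.91]. Speed limits (rad/s): [2.57, 2.57, 3.14, 3.14, 3.14, 3.14].

### API

Orientations are given as [roll, pitch, yaw] about the fixed x, y, z axes, in that order (R = Rz(yaw) Ry(pitch) Rx(roll)).
In Python, from station import manip gives the robot as it stands. Calls block until the motion is done:
- manip.goto(position, orientation): joint-space move of the TCP to a pose.
- manip.move_straight(position, ori=None, rate=150, force_limit=None): straight line of the TCP; ori=None keeps the orientation; rate is the mean speed in mm/s. With force_limit (N) it stops when the force on the tool has changed by that much, and returns True; else False.
- manip.movej(angles): joint-space move.
- manip.set_gripper(opening, grip_force=None): opening from 0.0 (shut) to 1.0 (fully open); grip_force is the grip in N (None keeps the last); returns when the fingers have stopped.
- manip.wait(seconds).
- manip.inverse_kinematics(position, orientation): joint angles nearest the present ones, or None.
- manip.camera(name): name is "scene" or "side" or "wrist"; returns (picture, depth): 480x640x3 uint8, blue, green, red; 480x640 float32, mm along the optical axis (not along the pixel's ray), 0 where there is no reading.
- manip.calibration(name): a dict with "vertical_fov" (degrees; the focal length in pixels is half the picture's height over the tangent of half this angle, whatever the lens; pixels are square), "cx", "cy" (the principal point, pixels), "R" (3x3) and "t" (3): a world point X has camera coordinates R X + t; the wrist camera has in their place "hand_eye" (4x4, takes a point from camera to tool coordinates, whose origin is the TCP and whose axes are the tool frame's). Camera axes: x right, y down, z forward; pixel columns grow to the right and rows downward; lengths in mm; the calibration is good to about 2 mm. A picture is of the moment at which its call begins: read the wrist's pose just before it. calibration takes no time and is no camera call.
A pose or a line that the arm cannot do raises manip.Unreachable and nothing moves.
- manip.hand_in(): hands the job in, once; it reports no verdict.
Trained networks look in the newest picture that a camera, given by its name, has taken for a name from the list of things; names that differ only in an ending like _2 or _b are one class to them, and where a whole thing is asked for, a point or a joint stands for the part that bears it (a point fixed in the world has none). Each returns a list of dicts, best first, with "p" (0 to 1); they miss things now and then, are a little off and sometimes report something else, mostly with a low value. They report only what shows in the picture. A call takes as long as a camera call. They do not tell look-alikes from the thing itself.
- manip.spot_in(name, camera): "point" ([row, column] in pixels, amid what is visible of it).
- manip.outline_of(name, camera): "region" (480x640 bool, what is visible of it) and "point" ([row, column] in pixels, amid what is visible of it).
- manip.place_of(name, camera): "point" ([row, column] in pixels: a listed point, or the origin of a listed thing).
Readings, each from a call of its own:
- manip.get_time(): time.
- manip.get_qpos(): joint angles.
- manip.get_qvel(): joint speeds.
- manip.get_joint_torque(): joint torques, N m.
- manip.get_eef_pos(): TCP position.
- manip.get_eef_rot(): TCP orientation.
- manip.get_contact_force(): force on the tool from outside, world axes, zero at the start.
- manip.get_torque(): the same for the moment, N m.
- manip.get_opening(): opening from 0.0 (shut) to 1.0 (fully open).
Only numpy, scipy, OpenCV 4.12 (cv2) and the standard library are available. Lean on these libraries where they do the work, as an engineer would, in place of code of your own. Each camera call takes 0.05 s, during which the arm holds its last target.

## Working session

There is one attempt and no reset: what is moved stays moved. The work goes in short steps, each a Python script; the robot and the scene stay as the last script left them, time stands still between calls to the robot, and variables do not carry over. Pictures are saved under pics/ and viewed, and the job is handed in when it is done.

```bash
ls; mkdir -p pics
python3 - <<'E'
from station import manip
import cv2
for n in ["scene","side","wrist"]:
    im,d=manip.camera(n); cv2.imwrite(f"pics/a_{n}.png",im)
    c=manip.calibration(n); print(n,{k:(v.tolist() if hasattr(v,'tolist') else v) for k,v in c.items()})
    for o in ["cassette","rack","mat","dock","dock_home","lips","rib_top","beaker","bottle","foam_disc"]:
        r=manip.place_of(o,n); print(o,[(round(float(q["p"]),2),[int(v) for v in q["point"]]) for q in r[:4]])
print(manip.finger_overhang,manip.get_time(),manip.get_eef_rot())
E
```

```text
pics
scene {'vertical_fov': 53.80723348026373, 'cx': 323.63561030036436, 'cy': 239.11258427213403, 'R': [[0.8153401855183936, 0.578977195539153, 0.0024060183808689985], [0.3396007382370454, -0.47486618957721294, -0.8118949689370372], [-0.46892613540693745, 0.6627876802129291, -0.583798570133808]], 't': [-460.1121659744567, -115.15365620410732, 1582.0400854990896]}
cassette [(0.71, [334, 321]), (0.6, [312, 252])]
rack [(0.59, [333, 250])]
mat [(0.58, [257, 303])]
dock [(0.62, [219, 376])]
dock_home [(0.86, [216, 385])]
lips [(0.69, [209, 397])]
rib_top [(0.95, [329, 235]), (0.74, [269, 197]), (0.72, [342, 346])]
beaker [(0.72, [303, 384])]
bottle [(0.69, [193, 407])]
foam_disc [(0.82, [385, 182])]
side {'vertical_fov': 45.13681682698276, 'cx': 328.1060547007015, 'cy': 246.19010006329214, 'R': [[0.9784408418847543, -0.2062025423042668, -0.011577153324988022], [-0.1427258507150083, -0.6345962962292925, -0.7595504409515811], [0.14927441331162686, 0.7448275319557682, -0.6503453676095101]], 't': [-533.9959930481745, 135.19988275918968, 1657.099627729014]}
cassette [(0.97, [301, 415]), (0.7
[... 252 characters left out ...]
 [260, 404])]
bottle [(0.62, [172, 305]), (0.53, [337, 353])]
foam_disc [(0.81, [402, 373])]
wrist {'vertical_fov': 59.736197653620565, 'cx': 317.3391372375596, 'cy': 243.13604079132605, 'hand_eye': [[0.9999995259617119, -9.828186605993792e-05, -0.0009687192715009242, -0.2474640237331016], [0.0003615698668709846, 0.9612372672534469, 0.2757222974486425, -78.78032775508991], [0.0009040705633657835, -0.27572251700541456, 0.9612368471259389, -150.90745080676118], [0.0, 0.0, 0.0, 1.0]]}
cassette []
rack []
mat [(0.93, [198, 148])]
dock []
dock_home []
lips []
rib_top [(0.65, [199, 146])]
beaker [(0.86, [241, 440])]
bottle []
foam_disc []
19.0 1.65 [-3.14157093e+00 -1.21773181e-05  8.01518602e-06]
```

View pics/a_scene.png

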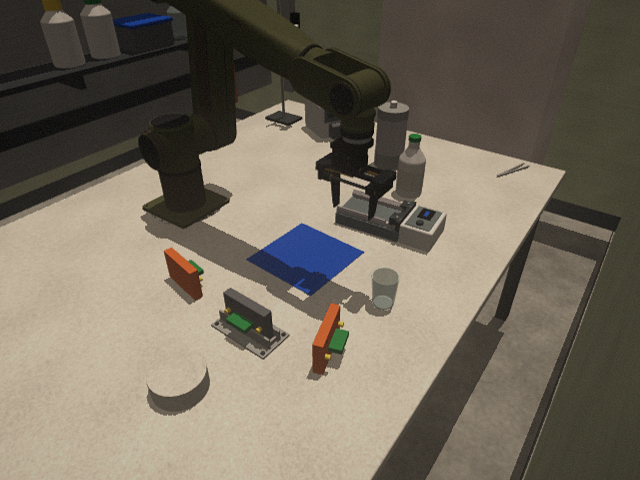

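View pics/a_side.png

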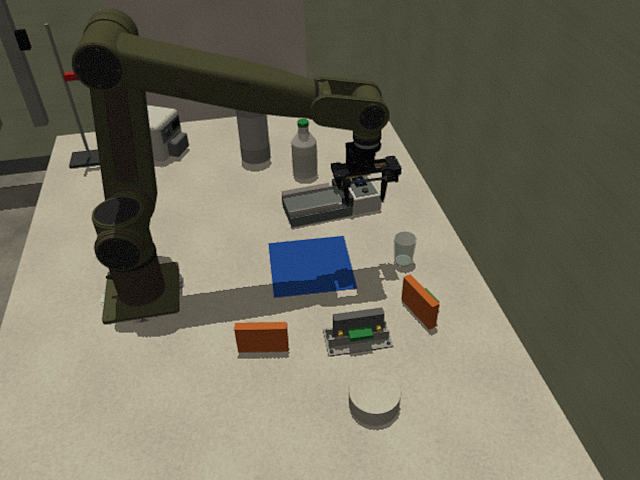

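View pics/a_wrist.png

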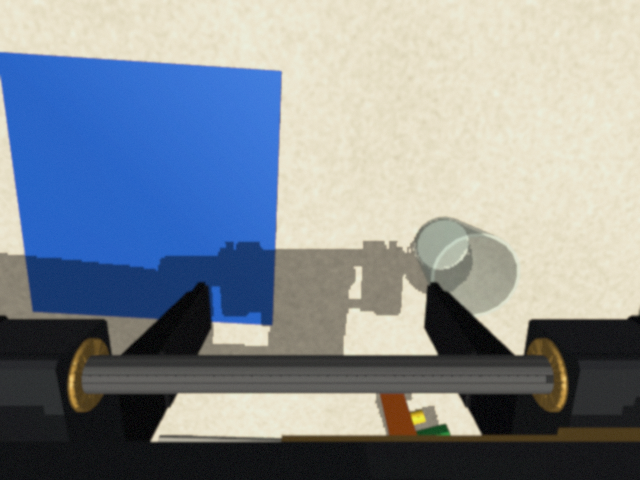

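The grey slab in the rack (scene ~[315,250], side ~[325,358]) is the cassette. The look-alikes are both orange: scene [273,183] and [340,330], side [338,262] and [301,420]. I'll confirm this with a crop and then measure poses from depth.

```bash
cat > h.py <<'E'
from station import manip
import numpy as np, cv2
from scipy.spatial.transform import Rotation as Ro
def cam(n):
    if n=="wrist":
        p=np.array(manip.get_eef_pos()); R=Ro.from_euler('xyz',manip.get_eef_rot()).as_matrix()
    im,d=manip.camera(n); c=manip.calibration(n); f=240/np.tan(np.radians(c["vertical_fov"]/2))
    if n=="wrist":
        H=np.array(c["hand_eye"]); Rw=R@H[:3,:3]; o=p+R@H[:3,3]
    else:
        Rc=np.array(c["R"]); Rw=Rc.T; o=-Rc.T@np.array(c["t"])
    v,u=np.mgrid[:480,:640]
    ray=np.stack([(u-c["cx"])/f,(v-c["cy"])/f,np.ones_like(u,float)],-1)@Rw.T
    return im,d,ray,o,ray*d[...,None]+o
def at_z(ray,o,rc,z):
    r=ray[int(round(rc[0])),int(round(rc[1]))]; return o+r*(z-o[2])/r[2]
def rect(P):
    (c,s,a)=cv2.minAreaRect(np.asarray(P[:,:2],np.float32)); return np.round(c,1),np.round(s,1),round(a,1)
E
python3 - <<'E'
from h import *
for n in ["scene","side"]:
    im,d,ray,o,P=cam(n)
    print("==",n)
    for k in ["rack","cassette","mat","dock","beaker","bottle","foam_disc"]:
        for r in manip.outline_of(k,n)[:3]:
            m=r["region"]&(d>0); 
            if m.sum()<20: continue
            m2=cv2.erode(m.astype(np.uint8),np.ones((3,3)))>0
            Q=P[m2]; 
            print(k,round(r["p"],2),[int(v) for v in r["point"]],m.sum(),"rect",rect(Q),"z",np.percentile(Q[:,2],[2,50,98]).round(), "bgr",im[m2].mean(0).round())
    hsv=cv2.cvtColor(im,cv2.COLOR_BGR2HSV)
    m=(hsv[...,0]>105)&(hsv[...,0]<125)&(hsv[...,1]>180)&(P[...,2]<15)&(P[...,2]>-15)&(P[...,0]<900)&(P[...,0]>300)
    print("blue",rect(P[m]),m.sum())
    c=(250,315) if n=="scene" else (358,325)
    cr=im[c[1]-50:c[1]+50,c[0]-65:c[0]+65]; cv2.imwrite(f"pics/crop_{n}.png",cv2.resize(cr,None,fx=5,fy=5,interpolation=cv2.INTER_CUBIC))
E
```

```text
== scene
rack 0.72 [341, 249] 1252 rect (array([ 563.4, -301.6]), array([ 87.2, 165.7]), 89.4) z [ 3.  7. 36.] bgr [78. 88. 95.]
cassette 0.79 [273, 184] 1107 rect (array([ 325. , -264.5]), array([ 61.5, 127.7]), 78.6) z [13. 65. 92.] bgr [ 36.  60. 110.]
cassette 0.73 [338, 327] 1459 rect (array([ 763.7, -244.9]), array([ 51.3, 130.3]), 16.8) z [14. 62. 92.] bgr [ 44.  80. 112.]
cassette 0.62 [314, 247] 1592 rect (array([ 564.5, -316.7]), array([ 52.9, 130.4]), 88.4) z [36. 71. 98.] bgr [53. 68. 63.]
mat 0.92 [258, 304] 4370 rect (array([494.5,   6.5]), array([236.5, 234.6]), 86.9) z [-1.  3.  6.] bgr [120.  62.  41.]
dock 0.97 [217, 397] 3814 rect (array([617.6, 271.7]), array([309.9, 134.7]), 5.2) z [11. 46. 75.] bgr [72. 79. 83.]
beaker 0.78 [288, 384] 951 rect (array([770.3, -34.2]), array([57.9, 69.4]), 21.9) z [10. 62. 90.] bgr [ 99. 111. 114.]
beaker 0.73 [171, 410] 1336 rect (array([572.4, 483.6]), array([59.2, 77.2]), 86.2) z [ 14. 102. 209.] bgr [70. 80. 85.]
bottle 0.68 [168, 411] 1387 rect (array([574. , 482.2]), array([80.5, 55.3]), 7.9) z [ 13. 102. 207.] bgr [70. 80. 
[... 916 characters left out ...]
 76.] bgr [72. 78. 78.]
beaker 0.78 [248, 403] 685 rect (array([769. , -34.3]), array([75.2, 58.3]), 65.6) z [10. 64. 93.] bgr [ 98. 110. 107.]
bottle 0.83 [153, 306] 1208 rect (array([564.7, 486.6]), array([71.5, 83.3]), 87.8) z [ 18. 113. 213.] bgr [73. 84. 84.]
bottle 0.57 [269, 312] 4307 rect (array([494. ,   7.4]), array([239.8, 233.1]), 86.4) z [-1.  5. 11.] bgr [118.  61.  28.]
bottle 0.15 [342, 351] 1116 rect (array([ 559.9, -303.5]), array([ 86.9, 163.5]), 86.6) z [ 3. 10. 38.] bgr [73. 81. 83.]
foam_disc 0.78 [395, 373] 2417 rect (array([ 551.1, -502. ]), array([121.4, 115.4]), 73.0) z [12. 51. 56.] bgr [131. 151. 157.]
blue (array([493.9,  11.7]), array([248.2, 237.4]), 86.6) 3869
```

View pics/crop_scene.png

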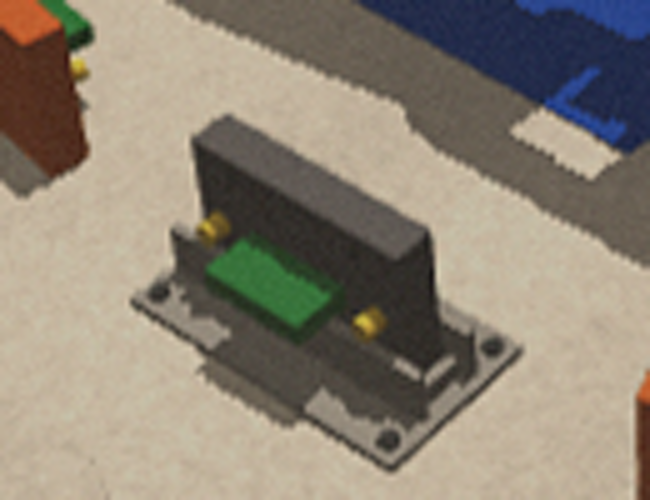

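View pics/crop_side.png

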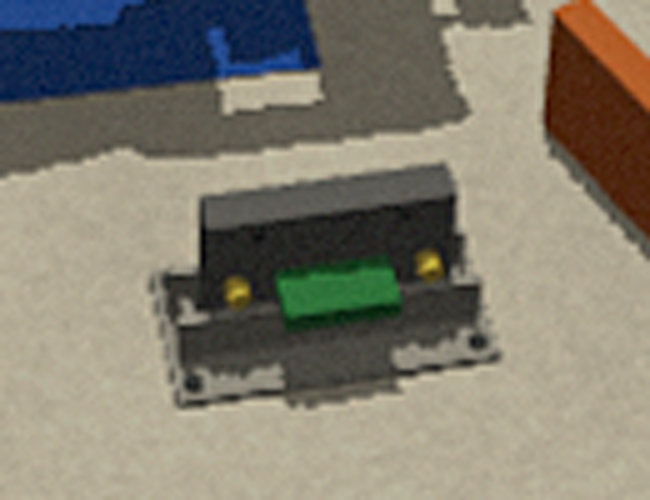

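The crop confirms it: a grey slab with green rib and yellow ports, standing in the steel rack with the rib towards -y. Next I'll take a wrist view from above the rack for an accurate pose.

Run:
```python
from h import *
yaw=-np.pi/2-np.radians(2.7)
manip.goto([562,-302,270],[np.pi,0,yaw])
print(manip.get_qpos(),manip.get_time())
im,d,ray,o,P=cam("wrist"); cv2.imwrite("pics/b_wrist.png",im)
np.savez("b.npz",im=im,d=d,P=P)
m=(P[...,2]>88)&(P[...,2]<104)&(np.abs(P[...,0]-562)<90)&(np.abs(P[...,1]+302)<50)
m=cv2.erode(m.astype(np.uint8),np.ones((2,2)))>0
print("top",rect(P[m]),np.median(P[m][:,2]),m.sum())
c,V=np.linalg.eigh(np.cov(P[m][:,:2].T)); print(np.degrees(np.arctan(V[1,1]/V[0,1])))
for r in manip.place_of("rib_top","wrist"): print(r)
```

```text
[-5.76400192e-01  7.81710937e-02  1.63876144e+00  4.31284091e-04
  1.42491716e+00  1.04004308e+00] 3.6583
top (array([ 559.4, -298.4]), array([ 23.6, 129. ]), 88.3) 95.97124644174369 4485
-1.7738338453118558
{'point': [214.4, 362.2], 'p': 0.93}
{'point': [205.9, 511.2], 'p': 0.4}
```

View pics/b_wrist.png

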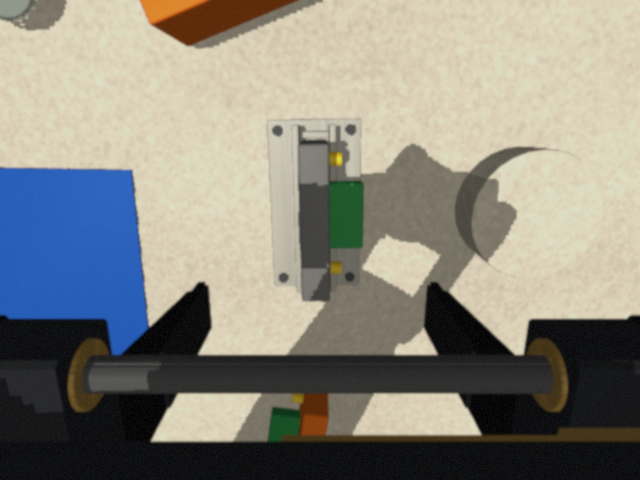

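Run:
```python
from h import *
yaw=-np.pi/2-np.radians(1.8); ori=[np.pi,0,yaw]
manip.goto([559.4,-298.4,150],ori)
print(manip.move_straight([559.4,-298.4,82],rate=100,force_limit=15))
manip.set_gripper(0.0,grip_force=40)
print("open",manip.get_opening()*95,manip.get_eef_pos(),manip.get_contact_force())
manip.move_straight([559.4,-298.4,180],rate=100)
print("open",manip.get_opening()*95,manip.get_contact_force(),manip.get_time())
for n in ["side","wrist"]:
    im,_,_,_,P=cam(n); cv2.imwrite(f"pics/c_{n}.png",im)
```

```text
False
open 23.9425434131632 [ 559.3921076  -298.42333123   81.94777176] [-0.08968088 -0.45859556 -0.4296223 ]
open 24.401562118031357 [ 0.79403178 -0.43623379 -3.39975699] 7.3917
```

View pics/c_side.png

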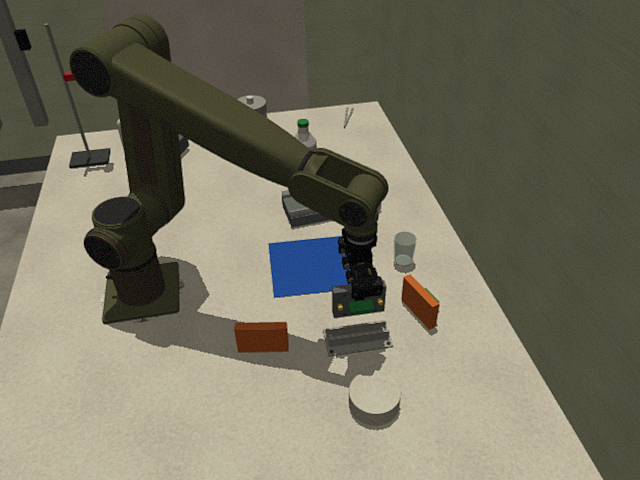

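The cassette is in the grip, clear of the rack, with the rib still towards -y. Now I'll stand it on the mat.

Run:
```python
from h import *
manip.move_straight([494,-55,180],rate=200)
manip.move_straight([494,-55,95],rate=120)
print(manip.move_straight([494,-55,76],rate=25,force_limit=4))
p=manip.get_eef_pos();print(p,manip.get_contact_force())
manip.set_gripper(0.5)
manip.move_straight([494,-55,150],rate=120)
print(manip.get_time())
for n in ["side","scene"]:
    im,_,_,_,P=cam(n); cv2.imwrite(f"pics/d_{n}.png",im)
    m=(P[...,2]>75)&(P[...,2]<102)&(np.abs(P[...,0]-494)<90)&(np.abs(P[...,1]+55)<50)
    if m.sum()>10: print(rect(P[m]))
```

```text
True
[493.93322661 -55.10476766  78.8971516 ] [ 1.24918264 -0.61668445  3.1912976 ]
11.7833
(array([497.2, -56.8]), array([ 36.8, 130.3]), 87.3)
(array([498.9, -58.5]), array([ 29.2, 132.2]), 88.7)
```

View pics/d_side.png

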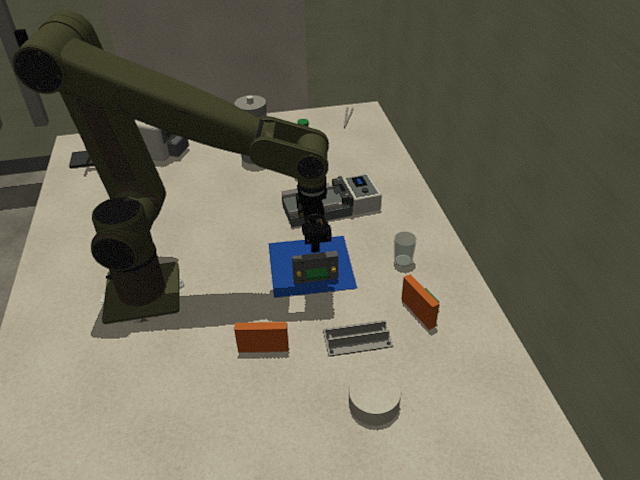

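It stands on the mat with the rib towards -y. Now I'll topple it onto its plain face with closed fingers, tips above the rib's sweep radius.

Run:
```python
from h import *
manip.move_straight([496,-112,150],rate=150)
manip.set_gripper(0.0)
manip.move_straight([496,-112,104],rate=120)
manip.move_straight([496,-40,104],rate=60)
print(manip.get_contact_force())
manip.move_straight([496,-40,260],rate=200)
ori=[np.pi,0,-np.pi/2-np.radians(1.8)]
manip.wait(0.3)
print(manip.get_time())
im,d,ray,o,P=cam("wrist"); cv2.imwrite("pics/e_wrist.png",im)
np.savez("e.npz",im=im,d=d,P=P)
im,_,_,_,_=cam("side"); cv2.imwrite("pics/e_side.png",im)
hsv=cv2.cvtColor(np.load("e.npz")["im"],cv2.COLOR_BGR2HSV)
g=(hsv[...,0]>50)&(hsv[...,0]<80)&(hsv[...,1]>120)
g1=g&(P[...,2]>54)&(P[...,2]<66); t=(P[...,2]>20)&(P[...,2]<34)&(abs(P[...,0]-494)<130)&(abs(P[...,1])<130)
for m in (g1,t):
    if m.sum(): print(rect(P[m]),np.median(P[m][:,2]),m.sum())
```

```text
[ 0.46735365 -0.80089918  0.32492769]
16.45
(array([398.8, -98.6]), array([331.5,  50.5]), 46.5) 57.85300079076109 1048
(array([496.6,   5.5]), array([ 89.8, 129.1]), 88.2) 26.994437525115643 11547
```

View pics/e_wrist.png

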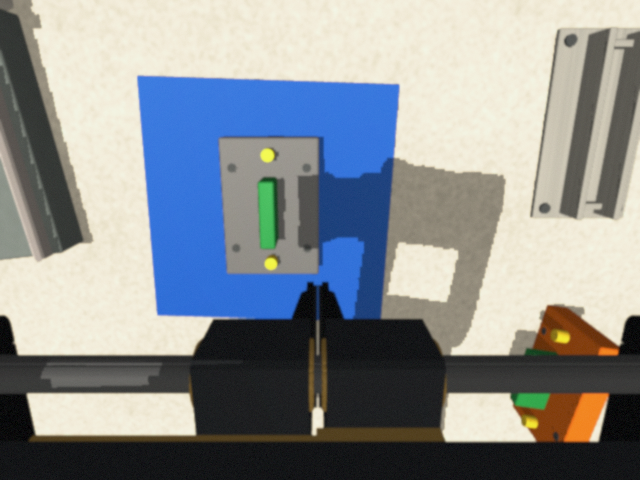

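View pics/e_side.png

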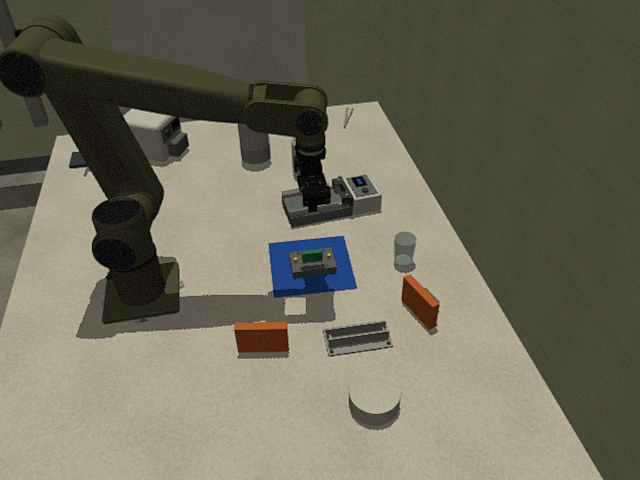

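The cassette lies flat on the mat with its rib up, centre (496.6, 5.5), yaw -1.8°. Next I'll measure the dock from above.

Run:
```python
from h import *
z=np.load("e.npz"); P=z["P"]
hsv=cv2.cvtColor(z["im"],cv2.COLOR_BGR2HSV)
g=(hsv[...,0]>50)&(hsv[...,0]<80)&(hsv[...,1]>120)&(abs(P[...,0]-496)<60)&(abs(P[...,1]-5)<40)
m=g&(P[...,2]>56); print("rib",rect(P[m]),np.median(P[m][:,2]))
manip.goto([590,270,330],[np.pi,0,-np.pi/2+np.radians(5)])
im,d,ray,o,P=cam("wrist"); cv2.imwrite("pics/f_wrist.png",im); np.savez("f.npz",im=im,d=d,P=P,ray=ray,o=o)
for k in ["dock_home","lips","dock"]:
    for r in manip.place_of(k,"wrist")[:2]:
        q=[min(479,r["point"][0]),min(639,r["point"][1])]
        print(k,r["p"],r["point"],at_z(ray,o,q,{"dock_home":40,"lips":68,"dock":0}[k]).round(1))
print(manip.get_time())
```

```text
rib (array([4.993e+02, 2.000e-01]), array([61.8, 70. ]), 2.7) 57.93364416186998
dock_home 0.77 [194.7, 310.0] [593.1 277.9  40. ]
lips 0.95 [162.0, 313.6] [630.4 276.6  68. ]
dock 0.88 [215.3, 314.5] [563.1 271.5   0. ]
18.0083
```

View pics/f_wrist.png

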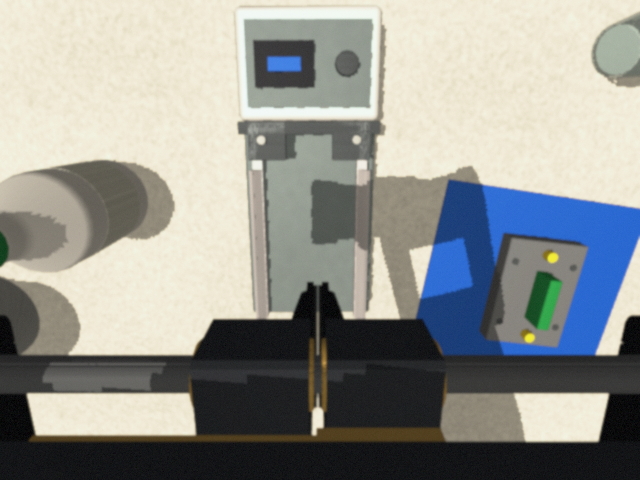

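The dock is fully in view: console at top (~[65,310]), lips at ~[145,270] and [145,350], rails below. I'll fit its pose from depth.

Run:
```python
from h import *
z=np.load("f.npz"); P=z["P"]; d=z["d"]
v,u=np.mgrid[:480,:640]
roi=(u>225)&(u<400)&(v<318)&(d>0)
c=roi&(v<125)&(P[...,2]>60)&(P[...,2]<70); print("console",rect(P[c]),np.median(P[c][:,2]))
stop=roi&(v>110)&(v<165)&(P[...,2]>71)&(P[...,2]<79); print("stop/lips top",rect(P[stop]),stop.sum())
for lo,hi in((36,44),):
    m=roi&(v>165)&(P[...,2]>lo)&(P[...,2]<hi); print("deck",rect(P[m]),np.median(P[m][:,2]),m.sum())
m=roi&(v>165)&(P[...,2]>50)&(P[...,2]<66); print("rails",rect(P[m]),np.median(P[m][:,2]),m.sum())
# rail lines
for s in (u<310,u>310):
    q=P[m&s]; f=np.polyfit(q[:,0],q[:,1],1); print("rail slope deg",np.degrees(np.arctan(f[0])).round(2),"y at 560",np.polyval(f,560).round(1))
# per-row lateral extents of deck
yaw=np.radians(5.0)
# stop height hist
for r in (118,125,130,140,150,160): print(r,[ [u0]+P[r,u0].round(1).tolist() for u0 in (270,315,350)])
```

```text
console (array([717.5, 289.3]), array([ 99.2, 134. ]), 4.9) 67.42391036786853
stop/lips top (array([650.1, 283.1]), array([ 36.1, 133.4]), 4.9) 3854
deck (array([540.4, 273.6]), array([167.3, 134.1]), 5.1) 40.028326619106906 12766
rails (array([541.1, 273.6]), array([168.2, 121.2]), 5.1) 57.84678203849023 3899
rail slope deg 5.1 y at 560 329.4
rail slope deg 5.03 y at 560 221.0
118 [[270, 667.7, 321.8, 64.9], [315, 671.4, 279.1, 65.1], [350, 674.2, 245.8, 63.4]]
125 [[270, 661.4, 320.4, 74.3], [315, 665.0, 278.5, 74.0], [350, 667.8, 245.8, 73.6]]
130 [[270, 656.9, 320.4, 72.3], [315, 660.5, 278.1, 73.6], [350, 663.3, 245.4, 74.4]]
140 [[270, 647.7, 319.9, 72.5], [315, 650.1, 277.4, 39.4], [350, 654.2, 244.4, 73.7]]
150 [[270, 638.5, 319.2, 74.0], [315, 640.1, 276.6, 39.4], [350, 645.0, 243.3, 73.2]]
160 [[270, 629.0, 319.0, 71.7], [315, 629.9, 275.7, 39.2], [350, 635.7, 242.3, 72.9]]
```

```bash
python3 - <<'E'
from h import *
for f in "ef":
    z=np.load(f+".npz"); P=z["P"]; hsv=cv2.cvtColor(z["im"],cv2.COLOR_BGR2HSV)
    near=(abs(P[...,0]-496)<50)&(abs(P[...,1]-5)<30)
    m=near&(hsv[...,0]>45)&(hsv[...,0]<80)&(hsv[...,1]>90)&(P[...,2]>52)&(P[...,2]<66)
    n,l,s,c=cv2.connectedComponentsWithStats(m.astype(np.uint8)); k=1+s[1:,4].argmax(); m=l==k
    print(f,"rib",rect(P[m]),np.median(P[m][:,2]),m.sum())
    t=(P[...,2]>20)&(P[...,2]<34)&(abs(P[...,0]-496)<110)&(abs(P[...,1]-5)<80); print(rect(P[t]))
E
python3 - <<'E'
from h import *
ori=[np.pi,0,-np.pi/2-np.radians(1.8)]
manip.goto([496.6,5.5,140],ori)
manip.set_gripper(0.5)
print(manip.move_straight([496.6,5.5,50],rate=100,force_limit=10),manip.get_time())
manip.set_gripper(0.0,grip_force=40)
print(manip.get_opening()*95,manip.get_contact_force(),manip.get_eef_pos())
E
```

```text
e rib (array([496.7,   5. ]), array([14. , 59.1]), 88.1) 57.820282367368236 1105
(array([496.6,   5.5]), array([ 89.8, 129.1]), 88.2)
f rib (array([497. ,   5.8]), array([14.9, 58.5]), 88.0) 57.60266739450023 738
(array([496.1,   5.6]), array([ 91.6, 130.6]), 88.3)
False 21.275
13.68271793554264 [-0.7815652  -2.09300176  1.24223134] [496.68864129   5.28289759  50.1488863 ]
```

Run:
```python
from h import *
ori=[np.pi,0,-np.pi/2+np.radians(5.05)]
manip.move_straight([496.6,5.3,150],rate=120)
print(manip.get_opening()*95,manip.get_contact_force())
manip.move_straight([543.3,273.8,150],ori=ori,rate=180)
manip.move_straight([543.3,273.8,125],rate=100)
p=manip.get_eef_pos(); print(p,manip.get_eef_rot())
im,d,ray,o,P=cam("wrist"); cv2.imwrite("pics/g_wrist.png",im); np.savez("g.npz",im=im,d=d,P=P)
im,_,_,_,_=cam("side"); cv2.imwrite("pics/g_side.png",im)
t=(P[...,2]>96)&(P[...,2]<110)&(abs(P[...,0]-543)<110)&(abs(P[...,1]-274)<80)
t=cv2.erode(t.astype(np.uint8),np.ones((3,3)))>0
print(rect(P[t]),np.median(P[t][:,2]),manip.get_time())
```

```text
13.769298594402814 [ 0.23524415 -0.23396973 -3.3274464 ]
[542.60519038 273.22030361 123.78067751] [ 3.13933053e+00 -6.95797517e-04 -1.48309339e+00]
(array([542.9, 274.2]), array([128.6,  89.1]), 5.0) 100.43587632328092 25.0667
```

View pics/g_wrist.png

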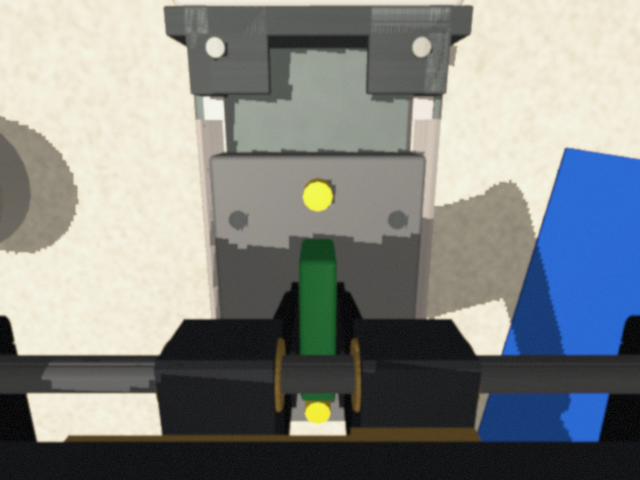

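View pics/g_side.png

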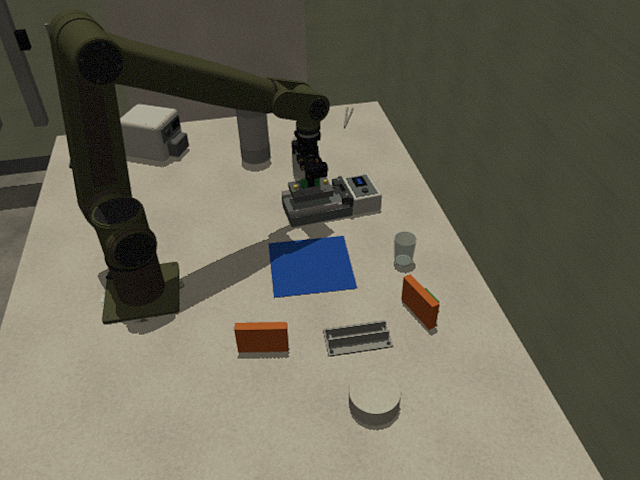

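The held cassette is centred over the deck, square to the rails and clear of the lips. Now I'll lower it.

Run:
```python
from h import *
manip.move_straight([543.3,273.6,98],rate=60,force_limit=12)
print(manip.move_straight([543.3,273.6,85],rate=20,force_limit=5))
print(manip.get_eef_pos(),manip.get_contact_force())
manip.set_gripper(0.45)
manip.wait(0.3)
print(manip.get_eef_pos(),manip.get_contact_force())
q=manip.get_eef_pos()
manip.move_straight([q[0],q[1],200],rate=120)
im,d,ray,o,P=cam("wrist"); cv2.imwrite("pics/h_wrist.png",im)
t=(P[...,2]>62)&(P[...,2]<66.5)&(abs(P[...,0]-543)<75)&(abs(P[...,1]-274)<60)
t=cv2.erode(t.astype(np.uint8),np.ones((3,3)))>0
print(rect(P[t]),np.median(P[t][:,2]),manip.get_time())
```

```text
True
[543.24531842 273.57020417  87.0745614 ] [0.89510143 0.72245486 3.89525799]
[541.87179798 273.03693799  85.30438267] [-0.36374613 -0.89673156  0.33210068]
(array([543.1, 274.5]), array([128.2,  87.9]), 4.9) 63.99647108044036 28.3833
```

View pics/h_wrist.png

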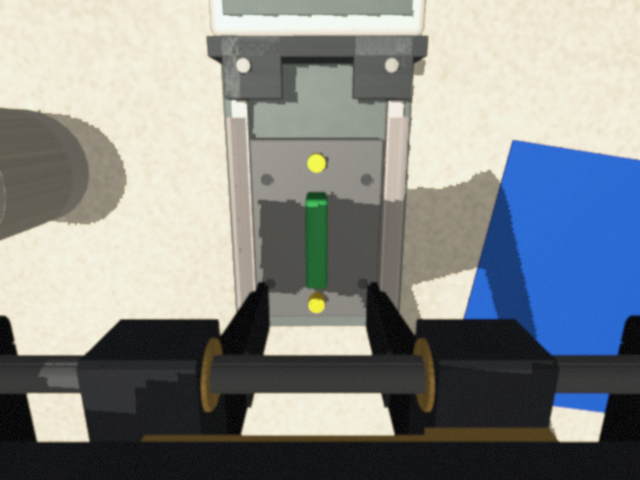

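It's let go and flat between the rails (top at z=64, yaw 4.9°). Now I'll push it home with closed fingers on its rear end.

Run:
```python
from h import *
O=np.array([566.2,275.9]); u=np.array([np.cos(np.radians(5.05)),np.sin(np.radians(5.05))])
at=lambda s,z:[*(O+s*u),z]
ori=[np.pi,0,-np.pi/2+np.radians(5.05)]
manip.move_straight(at(-128,200),ori=ori,rate=200)
manip.set_gripper(0.0)
manip.move_straight(at(-128,68),rate=150)
manip.move_straight(at(-103,68),rate=60,force_limit=15)
print(manip.get_contact_force())
r=manip.move_straight(at(-38,68),rate=35,force_limit=18)
p=np.array(manip.get_eef_pos()); print(r,p,(p[:2]-O)@u,manip.get_contact_force(),manip.get_time())
im,_,_,_,_=cam("side"); cv2.imwrite("pics/i_side.png",im)
```

```text
[-0.540179   -0.25571385 -0.25999371]
True [515.60504864 271.25667889  67.46826504] -50.80728355121921 [ 0.70630674  0.55889078 -0.29304564] 32.9
```

Run:
```python
from h import *
O=np.array([566.2,275.9]); u=np.array([np.cos(np.radians(5.05)),np.sin(np.radians(5.05))])
at=lambda s,z:[*(O+s*u),z]
manip.move_straight(at(-90,68),rate=100)
manip.move_straight(at(-90,230),rate=200)
manip.move_straight(at(-10,230),rate=200)
im,d,ray,o,P=cam("wrist"); cv2.imwrite("pics/j_wrist.png",im)
L=(P[...,:2]-O)@u; W=(P[...,:2]-O)@np.array([-u[1],u[0]])
t=(P[...,2]>62)&(P[...,2]<66.5)&(L<64)&(L>-60)&(abs(W)<38)
t=cv2.erode(t.astype(np.uint8),np.ones((3,3)))>0
print("rear",np.percentile(L[t],[0.5,2]),"W",np.percentile(W[t],[1,99]),rect(P[t]))
hsv=cv2.cvtColor(im,cv2.COLOR_BGR2HSV)
g=(hsv[...,0]>45)&(hsv[...,0]<80)&(hsv[...,1]>90)&(P[...,2]>91)&(P[...,2]<100)
print("rib L",np.percentile(L[g],[1,99]),"W",np.percentile(W[g],[1,99]),rect(P[g]),g.sum())
for n in ["stop"]:
  s=(P[...,2]>71)&(P[...,2]<77)&(L>60)&(L<106)&(abs(W)<70); print("lips",np.percentile(L[s],[1,99]))
print(manip.get_time())
```

```text
rear [-37.8309363 -36.2517874] W [-36.57528741  36.58998313] (array([578.5, 277. ]), array([101.4,  74.5]), 5.0)
rib L [-2.73903968 54.68604282] W [-6.07364741  7.00618062] (array([592.1, 278.8]), array([58.6, 13.4]), 5.4) 1712
lips [ 66.50790774 102.05229983]
35.0333
```

View pics/j_wrist.png

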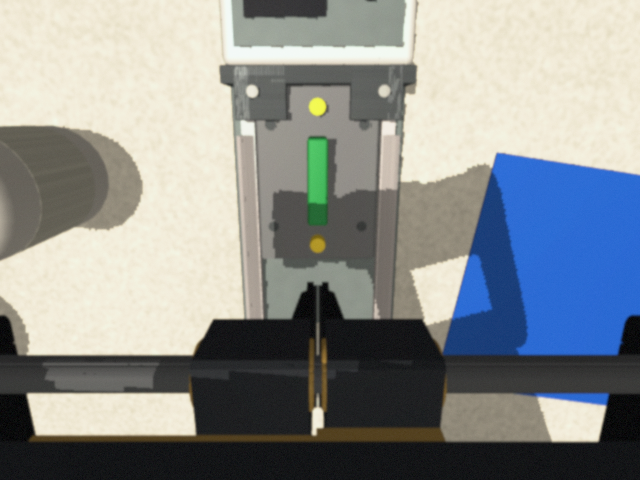

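The cassette is home: rib centre at dock x≈26 (nominal 25), y≈+0.5 mm, yaw within about 0.4° of the dock, front end under the lips. The gripper is clear, so I'm handing in.

Run:
```python
from station import manip
manip.hand_in(); print(manip.get_time())
```

```text
the job is handed in; nothing more can be done
the job is handed in; nothing more can be done
```

The cassette is home in the dock, and I handed the job in at about 35 s of the 72 s allowed. The hand-in reports no verdict.

- **To the mat:** I gripped the grey cassette by its top edge, lifted it from the rack and stood it on the mat. I then toppled it onto its plain face, so it lay flat, rib up, about 3 mm from the mat's centre.
- **To the dock:** I lifted it by the rib, set it on the open deck about 48 mm short of home and let go. I then pushed the rear end with closed fingers until they met the stop.

**Last checks:**
- The final wrist picture shows the front end under the lips.
- Depth puts the rib centre at dock x ≈ 26 mm (home is 25) and about 0.5 mm off the centre line, with yaw within about 0.4° of the dock.
- The cassette's rear edge read −38 mm rather than the expected −40. I put this down to edge trimming in the depth mask, and it is within tolerance either way.
- The contact force read about 0 right after the push stopped. The finger position at the stop (−50.8 mm) and the picture both agree with fully home.
- The gripper was clear of everything at hand-in.
- I did not re-measure the beaker, bottle and foam disc at the end. No move came near them, and the later pictures show nothing displaced.

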